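# Slide the specimen board home on the scanner's loading rails

## Robot

A 6-joint arm with a two-finger parallel gripper is mounted at the origin on the work surface. World frame = base frame: x ahead of the robot, y to its left, z up, the work surface at z = 0. Lengths are in m, angles in rad, forces in N, time in s.
With the tool pointing down it reaches from about 0.275 to 0.85 m from the base axis. Payload 19 kg.
Tool frame: the origin (TCP) lies between the finger pads; the fingertips stand 19 mm ahead of it and the grasp point (between the pads) is the TCP (bot.tip_extent is the distance from the TCP to the fingertips, in m); z points along the fingers, y is the direction in which the jaws open and shut (so a half turn about z gives the same grasp; the last joint's range is limited). The gripper opens to 85 mm and grips with 20 to 120 N. Pads are 22 mm wide; open, the fingers measure 114 mm over their backs; the gripper's body (76 mm by 85 mm) begins 54 mm behind the grasp point. The pads swing forward as they close: fully open they stand 13 mm farther back than shut.
Start: joints at [1.03, 0.15, 1.437, -0, 1.554, -0.134], TCP at [0.228, 0.528, 0.25] pointing down, gripper open.
Joint ranges: [-2.8, 2.8], [-0.68, 2.1], [0.12, 2.68], [-1.39, 4.53], [0.16, 2.79], [-2.81, 2.81]. Speed limits (rad/s): [1.89, 1.89, 2.22, 3.01, 3.01, 3.01].

## Interface

Orientations are given as [roll, pitch, yaw] about the fixed x, y, z axes, in that order (R = Rz(yaw) Ry(pitch) Rx(roll)).
In Python, from plant import get_state, cams, hand_in, models, bot gives the robot as it stands. The module is installed in compiled form; this text tells all that it offers.
- The arm moves only by the tool play_rows, never from a script. Its argument "deltas" is a list of rows, each a list of 7 numbers: the shift along the tool's x, y, z in m, then the turn, a rotation vector about the tool's x, y, z in degrees, then the finger opening in m, from 0 to 0.0854. In form: [[x, y, z, rx, ry, rz, claw], ...]. A call has 1 to 5 rows; each row shifts and turns the commanded pose from where the row before left it, along the tool's axes as they then stand; what a row does not reach is not made up. A row lasts 1/10 s, in which the tool goes at most 50 mm and 8.59 degrees, less where a joint would pass 70% of its speed; a pose out of reach is approached as far as the arm can. A call with a gripper value outside its range is refused whole. The fingers move at their own pace and stop on an object; "force" is the grip in N (left out, the last holds). Time passes only in rows, so rows that do not move let the fingers close. It gives the time, the measured TCP pose, the force and the opening at its end, in the units of the state.
- get_state(): the state, without advancing time (a new reading comes with each control period).
- cams.camera(name): name is "scene" or "top" or "wrist"; returns a dict with "pixels" (400x640x3 uint8, red, green, blue), "vfov" (degrees; the focal length in pixels is half the picture's height over the tangent of half this angle, whatever the lens; pixels are square), "cx", "cy" (the principal point, pixels), "R" (3x3) and "t" (3): a world point X has camera coordinates R X + t. Camera axes: x right, y down, z forward; pixel columns grow to the right and rows downward; lengths in m; the calibration is good to about 2 mm. A picture is of the moment at which its call begins. There is no depth.
- hand_in(): hands the job in, once; it reports no verdict.
Trained networks look in the newest picture that a camera, given by its name, has taken for a name from the list of things; names that differ only in an ending like _2 or _b are one class to them, and where a whole thing is asked for, a point or a joint stands for the part that bears it (a point fixed in the world has none). Each returns a list of dicts, best first, with "conf" (0 to 1); they miss things now and then, are a little off and sometimes report something else, mostly with a low value. They report only what shows in the picture. A call takes as long as a camera call. They do not tell look-alikes from the thing itself.
- models.outline_of(target, camera): "mask" (400x640 bool, what is visible of it) and "box" ([left, top, width, height] in pixels, round what is visible of it).
- models.tip_of(target, camera): "location" ([column, row] in pixels: a listed point, or the origin of a listed thing).
The state is a dict: "t": time; "joints": joint angles; "dq": joint speeds; "joint_torque": joint torques, N m; "ee_pos": TCP position; "eef_rot": TCP orientation; "ft_force": force on the tool from outside, world axes, zero at the start; "ft_torque": the same for the moment, N m; "width": finger opening in m.
Only numpy, scipy, OpenCV 4.12 (cv2) and the standard library are available. Lean on these libraries where they do the work, as an engineer would, in place of code of your own. Each camera call takes 0.05 s, during which the arm holds its last target.

## Task

Load the slide scanner: push the white slide board by its orange end lip along its rails towards the scanner until you feel it drop into the locating notch and lie level in it, then press the green key beside the rails all the way down and move clear. Only push and press: never lift the board, do not press the key before the board is seated, leave the board in its notch, and leave the other things where they stand.

Things in the scene. Friction and masses are not known exactly. Their poses are not given: they have to be found in the camera images.
- dock: Fixed dock: grey base plate 170 (x) x 540 (y) x 12 mm on the table; at its +y end the cream scanner hood, 240 x 200 mm, 150 mm tall. Origin: centre of the base plate's underside. Its y axis runs along the rails to the scanner, z up. Dock place and yaw vary.
- rails (a point): Midway between the two aluminium side rails, level with their tops (32 mm above the table), above the dock's origin. The rails run along y at x = -73 and +73 mm, 12 mm thick, 134 mm clear between. The -y end is open; a black end bar crosses the +y end at y = 235 mm.
- strips (a point): Middle of the range of the notch: dock x = 0, y = 60 mm, level with the tops of 4 black runner strips (19 mm above the table) that carry the board's feet. Each strip has one gap 18 mm long, 7 mm deep; together they are the notch. Not reported where: the board drops with its origin somewhere at dock y = 30 to 90 mm. A firm stop is then felt; it holds against a push of 20 N.
- board: White slide board 130 (x) x 150 (y) x 8 mm, 0.4 to 0.6 kg, loose, on four 10 mm feet. Origin: its centre, level with the feet's undersides; axes as the dock's; plate top 18 mm up. Starts at dock y = -115 to -75 mm, origin 19 mm above the table; in the notch 12 mm (7 mm lower, plate top just below the rail tops). Drag 2 to 5 N.
- push_face (a point): Centre of the upright face to push along dock +y: the orange lip on the board's -y edge, 75 mm to -y of the board's origin and 24 mm above it. The face is 90 mm wide, from 10 mm (plate underside) to 34 mm above the board's origin. Behind it, between the rails, the space is open down to the strips, 19 mm above the table.
- key (a joint): Travel of the green key: 0 up, 6 mm (0.006) fully down, pressed straight downward; spring, about 5 N at the bottom. It springs back.
- key_top (a point): Centre of the top of the round green key (28 mm across), a spring key on a small grey housing on the table on the robot's side of the dock.
- dropper: small white dropper bottle, blue cap, 36 mm across, 85 mm tall, beside the dock; bystander, origin at its underside's centre
- jar: small amber jar, black lid, 44 mm across, 60 mm tall, beside the dock; bystander, origin at its underside's centre
- slide_box: yellow open slide box 80 x 100 x 30 mm beside the dock; bystander, origin at its underside's centre
- beaker: clear beaker, 64 mm across, 75 mm tall; bystander, origin at its underside's centre
- tweezers: steel tweezers 135 mm long, 16 mm wide, lying on the table beside the dock; bystander, origin at its middle
- wash: white wash bottle, red cap, 60 mm across, 120 mm tall; bystander, origin at its underside's centre
- marker: thin grey pen, 12 mm thick, 132 mm long, lying on the table; bystander, origin at its middle
Not all that is in view belongs to the job. There is more than one size of the part that bears key; the job needs the larger. Leave any blue look-alike of the board alone.

How it is judged:
On the way, in this order (a step that is already met when the one before it is completed fails the run):
1. the board has dropped into the locating notch and lies level (z of board in the frame of dock below 0.0145 m and angle between board's own z axis and vertical below 0.03 rad and y of board in the frame of dock between 0.01 and 0.11 m), for 0.2 s.
2. the green key is pressed down with the board seated (all of step 1 and value of joint key above 0.0045 m), for 0.05 s.
At the end, for the whole second after the job is handed in: The board lies at rest in the notch: origin less than 14.5 mm above the dock's underside (12 mm when seated), between 10 and 110 mm along the dock, tilted less than 0.03 rad; the key, having been pressed more than 4.5 mm, is released (under 2 mm) (all of step 1 and linear speed of board below 0.01 m/s and value of joint key below 0.002 m); the robot touches nothing.
It fails at once if the board is lifted (its origin 10 mm or more above its riding height) or tipped over 0.2 rad (z of board in the frame of dock above 0.029 m or angle between board's own z axis and vertical above 0.2 rad).
It fails at once if the key is pressed before the board is in the notch (value of joint key above 0.003 m and z of board in the frame of dock above 0.0165 m).
It fails at once if a bystander is moved more than 30 mm or knocked over (distance of any of dropper, jar, slide_box, beaker, tweezers, wash, marker from where it was at the start of the episode above 0.03 m or angle between any of dropper, jar, slide_box, beaker, wash's own z axis and vertical above 0.5 rad).
It also fails if it takes over 45 s, if anything falls off the work surface, if the arm or the gripper's body presses on something with over 40 N, if the wrist force passes 120 N, or if a joint passes its speed limit or range.

## Working session

There is one attempt and no reset: what is moved stays moved. The work goes in short steps, Python scripts to look and compute and a tool call to move; the robot and the scene stay as the last step left them, time stands still between calls to the robot, and variables do not carry over. Pictures are saved under pics/ and viewed, and the job is handed in when it is done.

Besides the shell and the picture viewer there is one more tool, called after ">>>" as a command line: name --pt "numbers of a row" for each row, then --argument value for the rest. play_rows: Moves the arm, as the interface text tells. Its arguments: {"type":"object","properties":{"deltas":{"type":"array"},"force":{"type":"number"}},"required":["deltas"]}

```bash
mkdir -p pics; cat > h.py <<'E'
import numpy as np, cv2
from plant import get_state, cams, hand_in, models, bot
def cam(n, f=None):
    c=cams.camera(n)
    if f: cv2.imwrite(f,c["pixels"][:,:,::-1])
    return c
def foc(c): return 200/np.tan(np.radians(c["vfov"])/2)
def proj(c,X):
    p=np.array(c["R"])@np.array(X)+np.array(c["t"]); return np.array([c["cx"]+foc(c)*p[0]/p[2], c["cy"]+foc(c)*p[1]/p[2]])
def onz(c,uv,z):
    R=np.array(c["R"]);t=np.array(c["t"]);o=-R.T@t
    d=R.T@np.array([(uv[0]-c["cx"])/foc(c),(uv[1]-c["cy"])/foc(c),1])
    return o+d*(z-o[2])/d[2]
E
python3 - <<'E'
from h import *
s=get_state(); print(s)
for n in ("scene","top","wrist"):
    c=cam(n,f"pics/{n}0.png"); print(n,c["vfov"],c["cx"],c["cy"],(-np.array(c["R"]).T@np.array(c["t"])).round(3))
    for k,z in (("rails",.032),("strips",.019),("board",.019),("push_face",.043),("key_top",.03),("dock",0)):
        for r in models.tip_of(k,n)[:3]:
            print(n,k,round(r["conf"],2),np.round(r["location"],1),onz(c,r["location"],z).round(4))
E
```

```text
{'t': 0.0, 'joints': array([ 1.03002493e+00,  1.50970472e-01,  1.43802901e+00, -9.70571167e-06,
        1.55377830e+00, -1.33978489e-01]), 'dq': array([ 5.35248097e-04,  7.99000593e-05,  9.27959795e-04, -4.56150627e-04,
       -2.16294029e-03,  6.00100032e-04]), 'joint_torque': array([ 6.29105707e-03, -7.13048744e+01, -5.70873821e+01,  4.16262337e-04,
        9.00654530e-03, -7.98502401e-05]), 'ee_pos': array([0.22740353, 0.52788291, 0.24968529]), 'eef_rot': array([-3.14041685e+00, -1.48689894e-04,  2.73479983e+00]), 'ft_force': array([ 0.66723082, -0.63434428, -0.49925534]), 'ft_torque': array([-0.02914734,  0.00225332,  0.01217708]), 'width': 0.08504324384296026}
scene 55.77274951350484 323.6954780056942 196.80932267310342 [ 0.98  -0.447  0.825]
scene rails 0.88 [376.8 195.2] [0.596 0.045 0.032]
scene rails 0.3 [376.6 257.7] [ 0.7321 -0.0808  0.032 ]
scene strips 0.9 [394.1 184.6] [0.5913 0.1161 0.019 ]
scene board 0.79 [340.  216.2] [ 0.5827 -0.069   0.019 ]
scene board 0.77 [243.4 180.1] [ 0.3298 -0.2053  0.019 ]
scene board 0.6 [449.7 228.2] [0.7786 0.1295 0.019 ]
scene push_fac
[... 552 characters left out ...]
39 0.1157 0.019 ]
top strips 0.42 [234.1 120.4] [0.7664 0.1303 0.019 ]
top board 0.87 [363.  301.6] [ 0.3146 -0.2043  0.019 ]
top board 0.64 [306.2 192.3] [ 0.5846 -0.058   0.019 ]
top board 0.38 [234.3 122. ] [0.7622 0.1296 0.019 ]
top push_face 0.77 [390.9 297.8] [ 0.3275 -0.2695  0.043 ]
top push_face 0.69 [338.3 194.4] [ 0.5781 -0.138   0.043 ]
top key_top 0.57 [232.4 260.3] [0.4113 0.1198 0.03  ]
top key_top 0.54 [309.7 192.7] [ 0.5825 -0.067   0.03  ]
top key_top 0.42 [231.5 228.5] [0.4894 0.1249 0.03  ]
top dock 0.68 [261.9 185.3] [0.6028 0.0565 0.    ]
top dock 0.35 [467.8 203. ] [ 0.5672 -0.4763  0.    ]
wrist 64.71089200923764 316.9066614589941 210.5109996057117 [0.16  0.557 0.375]
```

View pics/scene0.png

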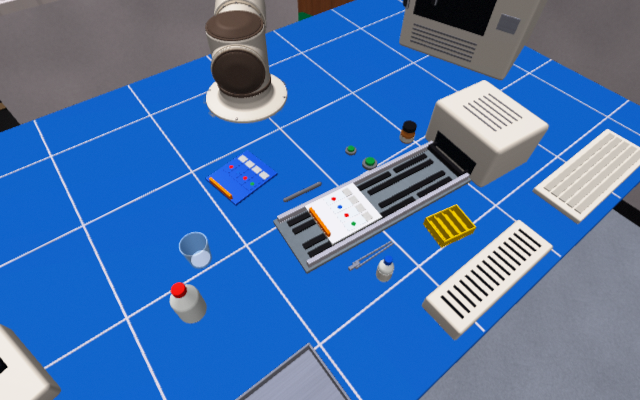

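View pics/top0.png

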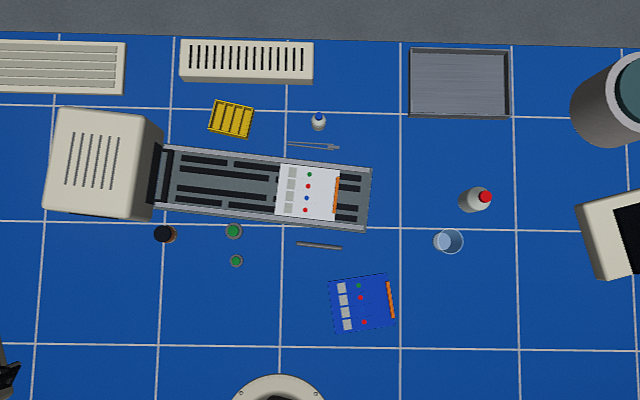

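```bash
python3 - <<'E'
import cv2
i=cv2.imread('pics/scene0.png'); cv2.imwrite('pics/sc_crop.png',cv2.resize(i[120:270,280:480],None,fx=4,fy=4,interpolation=2))
i=cv2.imread('pics/top0.png'); cv2.imwrite('pics/top_crop.png',cv2.resize(i[140:290,190:390],None,fx=4,fy=4,interpolation=2))
E
```

```text
(no output)
```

View pics/sc_crop.png

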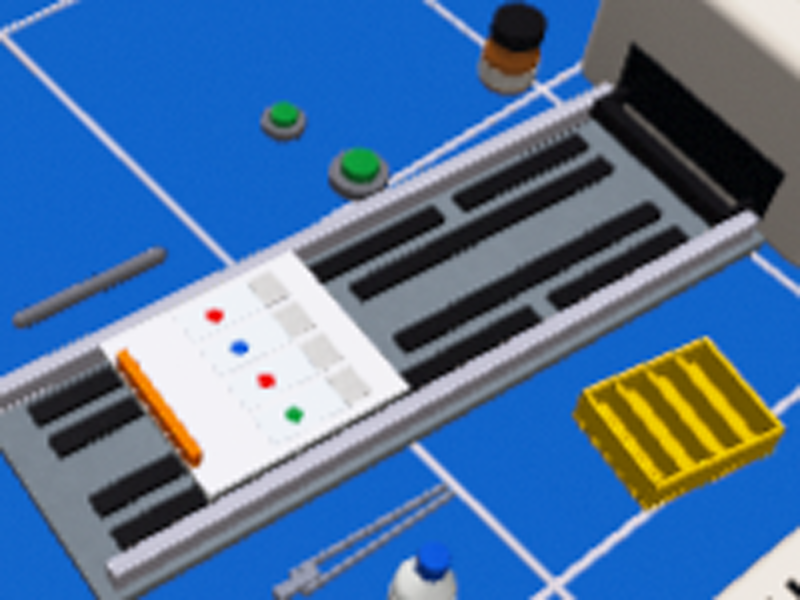

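View pics/top_crop.png

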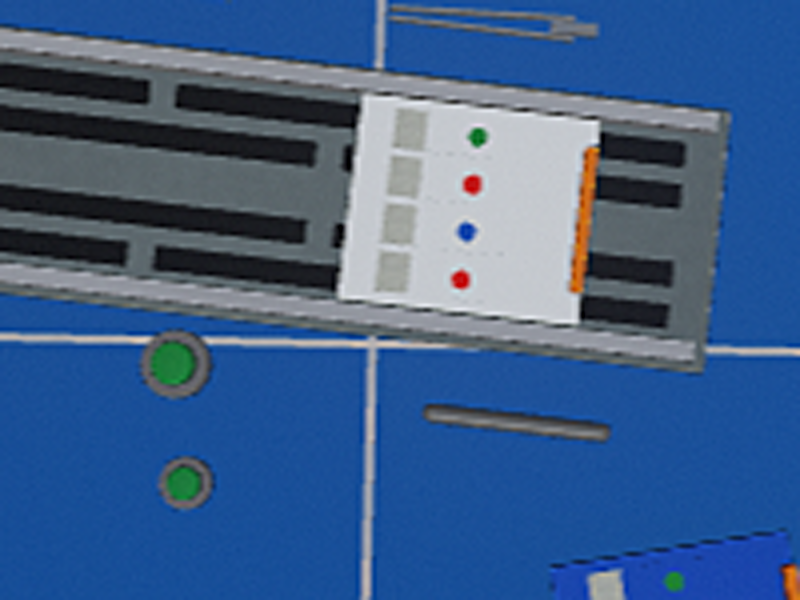

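The large key fits best at scene (369,161) / top (233,230), next to the rails. The smaller look-alike is at scene (350,149) / top (236,261). The board is the white one at top (307,192), and the blue look-alike is at top (362,303). Next I'll measure these more precisely by colour.

```bash
cat > meas.py <<'E'
from h import *
def blob(c,kind,box):
    p=c["pixels"]; h=cv2.cvtColor(p,cv2.COLOR_RGB2HSV); 
    m=((h[...,0]>6)&(h[...,0]<20)&(h[...,1]>150)&(h[...,2]>90)) if kind=="o" else ((h[...,0]>45)&(h[...,0]<80)&(h[...,1]>120)&(h[...,2]>50))
    k=np.zeros_like(m); x0,y0,x1,y1=box; k[y0:y1,x0:x1]=m[y0:y1,x0:x1]; 
    ys,xs=np.nonzero(k); return np.c_[xs,ys].astype(float)
if __name__=="__main__":
    t=cam("top"); s=cam("scene")
    for c,n,bx,kb,ks in ((t,"top",(325,170,350,225),(222,220,245,240),(226,252,247,270)),(s,"scene",(300,195,340,245),(358,150,382,172),(340,140,360,157))):
        P=blob(c,"o",bx); print(n,"lip",len(P),P.mean(0),onz(c,P.mean(0),.05).round(4))
        r=cv2.minAreaRect(P.astype(np.float32)); b=cv2.boxPoints(r); print([onz(c,q,.053)[:2].round(4).tolist() for q in b])
        for nm,b in (("big",kb),("small",ks)):
            P=blob(c,"g",b); 
            for z in (.02,.03): print(n,nm,P.mean(0).round(1),onz(c,P.mean(0),z).round(4), "ext",np.ptp(P,0)+1, "mm/px",1000*np.linalg.norm(onz(c,P.mean(0)+[1,0],z)-onz(c,P.mean(0),z)))
    g=lambda x,y:(190+x/4-.4,140+y/4-.4)
    a=onz(t,g(730,112),.012);b=onz(t,g(703,372),.012); print("base end",a,b,np.linalg.norm(a-b),np.arctan2((a-b)[1],(a-b)[0]),(a+b)/2)
    for q in ((362,95),(599,120),(578,325),(338,298)): print("plate",onz(t,g(*q),.037).round(4))
    for q in ((162,92),(141,253),(330,155),(319,233)): print("gap",onz(t,g(*q),.019).round(4))
    print("gap sc",[onz(s,(280+x/4-.4,120+y/4-.4),.019)[:2].round(4).tolist() for x,y in ((448,208),(543,303))])
E
python3 meas.py
```

```text
top lip 113 [335.69026549 194.50442478] [ 0.5769 -0.1312  0.05  ]
[[0.5335, -0.1232], [0.6205, -0.1315], [0.6198, -0.1394], [0.5327, -0.131]]
top big [232.8 230.4] [0.4851 0.1232 0.02  ] ext [11. 10.] mm/px 2.487377772341708
top big [232.8 230.4] [0.4847 0.1214 0.03  ] ext [11. 10.] mm/px 2.4653621560100576
top small [235.6 260.5] [0.4108 0.1137 0.02  ] ext [8. 8.] mm/px 2.4721969088807896
top small [235.6 260.5] [0.4111 0.112  0.03  ] ext [8. 8.] mm/px 2.4503156573686535
scene lip 139 [319.48920863 221.97841727] [ 0.581  -0.1343  0.05  ]
[[0.5358, -0.1367], [0.5347, -0.1251], [0.6257, -0.1345], [0.6263, -0.1454]]
scene big [369.7 161.1] [0.4865 0.1199 0.02  ] ext [9. 8.] mm/px 2.8885656872711887
scene big [369.7 161.1] [0.4927 0.1129 0.03  ] ext [9. 8.] mm/px 2.85266251138936
scene small [350.6 148.4] [0.4148 0.1085 0.02  ] ext [7. 6.] mm/px 2.962610545303701
scene small [350.6 148.4] [0.4218 0.1016 0.03  ] ext [7. 6.] mm/px 2.9257870353012154
base end [ 0.65268141 -0.22573048  0.012     ] [ 0.48568727 -0.20961752  0.012     ] 0.1677696965521604 -0.09619040086734416 [ 0.56918434 -0.217674    0.012     ]
plate [0.6541 0.0085 0.037 ]
plate [ 0.6414 -0.1402  0.037 ]
plate [ 0.5126 -0.1288  0.037 ]
plate [0.5266 0.02   0.037 ]
gap [0.6567 0.1365 0.019 ]
gap [0.5539 0.1458 0.019 ]
gap [0.6185 0.0291 0.019 ]
gap [0.5687 0.0346 0.019 ]
gap sc [[0.553, 0.1435], [0.6527, 0.1359]]
```

```bash
cat >> h.py <<'E'
from scipy.spatial.transform import Rotation as Ro
YAW=-0.094; O=np.array([.5945,.051,0]); RD=Ro.from_euler('z',YAW).as_matrix()
def d2w(p): return O+RD@np.array(p)
def w2d(p): return RD.T@(np.array(p)-O)
def plan(pos,yaw,n,claw=0,rpy=None,p0=None,tight=True):
    s=get_state(); p=np.array(s["ee_pos"]) if p0 is None else np.array(p0); R=Ro.from_euler('xyz',s["eef_rot"] if rpy is None else rpy)
    T=Ro.from_euler('xyz',[np.pi,0,yaw]); rows=[]
    for i in range(n):
        k=n-i; dr=(R.inv()*T).as_rotvec(degrees=True)/k; dp=R.inv().apply((np.array(pos)-p)/k)
        r=np.r_[dp.round(3 if n>2 else 4),dr.round(1)]
        p=p+R.apply(r[:3]); R=R*Ro.from_rotvec(r[3:],degrees=True); rows.append(r.tolist()+[claw])
    for i in range(0,n,5): print(rows[i:i+5])
    print("end",p.round(4),R.as_euler('xyz').round(4))
E
python3 - <<'E'
from h import *
print(bot.tip_extent)
plan(np.r_[d2w([0,-.225,0])[:2],.2],1.477,20)
E
```

```text
0.019
[[-0.03, -0.025, 0.003, -0.0, 0.0, 3.6, 0], [-0.031, -0.023, 0.002, -0.0, 0.0, 3.6, 0], [-0.033, -0.021, 0.003, -0.0, 0.0, 3.6, 0], [-0.034, -0.019, 0.002, -0.0, 0.0, 3.6, 0], [-0.035, -0.017, 0.003, -0.0, 0.0, 3.6, 0]]
[[-0.036, -0.015, 0.002, -0.0, 0.0, 3.6, 0], [-0.037, -0.013, 0.003, -0.0, 0.0, 3.6, 0], [-0.038, -0.01, 0.002, -0.0, 0.0, 3.6, 0], [-0.038, -0.008, 0.003, -0.0, 0.0, 3.6, 0], [-0.039, -0.006, 0.002, -0.0, 0.0, 3.6, 0]]
[[-0.039, -0.003, 0.003, -0.0, 0.0, 3.6, 0], [-0.039, -0.001, 0.002, -0.0, 0.0, 3.6, 0], [-0.039, 0.002, 0.003, -0.0, 0.0, 3.6, 0], [-0.039, 0.004, 0.002, -0.0, 0.0, 3.6, 0], [-0.039, 0.007, 0.003, -0.0, 0.0, 3.6, 0]]
[[-0.038, 0.009, 0.002, -0.0, 0.0, 3.6, 0], [-0.037, 0.012, 0.003, -0.0, 0.0, 3.6, 0], [-0.037, 0.014, 0.002, -0.0, 0.0, 3.6, 0], [-0.036, 0.016, 0.003, -0.0, 0.0, 3.6, 0], [-0.034, 0.018, 0.002, -0.0, 0.0, 3.7, 0]]
end [ 0.5736 -0.173   0.2003] [-3.1415e+00  1.0000e-04  1.4764e+00]
```

>>> play_rows --pt "-0.03 -0.025 0 0 0 3.6 0" --pt "-0.031 -0.023 0 0 0 3.6 0" --pt "-0.033 -0.021 0 0 0 3.6 0" --pt "-0.034 -0.019 0 0 0 3.6 0" --pt "-0.035 -0.017 0 0 0 3.6 0" --force 40

```text
t: 1.65
ee_pos: [0.3153, 0.3528, 0.2504]
eef_rot: [3.141, 0.0, 2.418]
ft_force: [1.0, 0.7, -0.8]
width: 0.0123
```

>>> play_rows --pt "-0.036 -0.015 0 0 0 3.6 0" --pt "-0.037 -0.013 0 0 0 3.6 0" --pt "-0.038 -0.01 0 0 0 3.6 0" --pt "-0.038 -0.008 0 0 0 3.6 0" --pt "-0.039 -0.006 0 0 0 3.6 0"

```text
t: 2.15
ee_pos: [0.4013, 0.1767, 0.2505]
eef_rot: [3.141, 0.0, 2.104]
ft_force: [1.0, 1.7, 0.2]
width: 0.0001
```

>>> play_rows --pt "-0.039 -0.003 0 0 0 3.6 0" --pt "-0.039 -0.001 0 0 0 3.6 0" --pt "-0.039 0.002 0 0 0 3.6 0" --pt "-0.039 0.004 0 0 0 3.6 0" --pt "-0.039 0.007 0 0 0 3.6 0"

```text
t: 2.65
ee_pos: [0.4876, 0.0006, 0.2505]
eef_rot: [3.141, 0.0, 1.79]
ft_force: [1.1, 0.4, -0.0]
width: -0.0001
```

>>> play_rows --pt "-0.038 0.009 0.005 0 0 3.6 0" --pt "-0.037 0.012 0.01 0 0 3.6 0" --pt "-0.037 0.014 0.01 0 0 3.6 0" --pt "-0.036 0.016 0.01 0 0 3.6 0" --pt "-0.034 0.018 0.01 0 0 3.7 0"

```text
t: 3.15
ee_pos: [0.5741, -0.1747, 0.2049]
eef_rot: [3.142, 0.0, 1.474]
ft_force: [-0.1, 0.2, 0.2]
width: 0.0
```

```bash
python3 - <<'E'
from h import *
s=get_state(); print({k:np.round(s[k],4) for k in ("t","ee_pos","eef_rot","ft_force","width")})
c=cam("scene"); cv2.imwrite("pics/s1.png",cv2.resize(c["pixels"][100:300,220:480,::-1],None,fx=3,fy=3))
c=cam("wrist","pics/w1.png")
plan(np.r_[d2w([0,-.225,0])[:2],.05],1.477,10)
E
```

```text
{'t': np.float64(3.15), 'ee_pos': array([ 0.5741, -0.1747,  0.2049]), 'eef_rot': array([3.1415e+00, 1.0000e-04, 1.4735e+00]), 'ft_force': array([-0.084 ,  0.1589,  0.1626]), 'width': np.float64(0.0)}
[[0.0, -0.0, 0.015, -0.0, -0.0, -0.0, 0], [0.0, -0.0, 0.015, -0.0, -0.0, -0.0, 0], [0.0, -0.0, 0.015, -0.0, -0.0, -0.0, 0], [0.0, -0.0, 0.015, -0.0, -0.0, -0.0, 0], [0.001, -0.0, 0.015, -0.0, -0.0, -0.1, 0]]
[[0.0, -0.0, 0.016, -0.0, -0.0, -0.0, 0], [0.001, -0.0, 0.015, -0.0, -0.0, -0.1, 0], [0.0, -0.0, 0.016, -0.0, -0.0, -0.0, 0], [0.001, -0.0, 0.015, -0.1, -0.0, -0.1, 0], [0.0, -0.001, 0.016, -0.0, -0.0, -0.0, 0]]
end [ 0.5731 -0.1734  0.0499] [-3.1407e+00 -1.0000e-04  1.4763e+00]
```

View pics/s1.png

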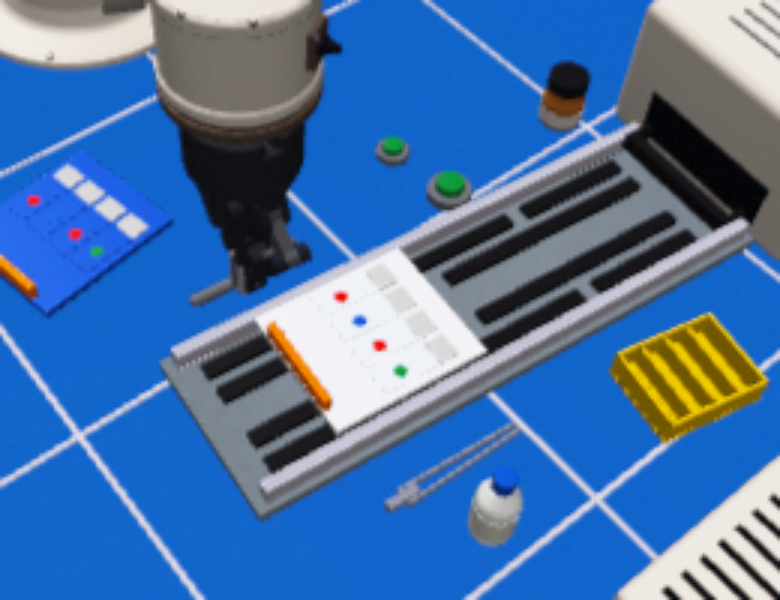

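View pics/w1.png

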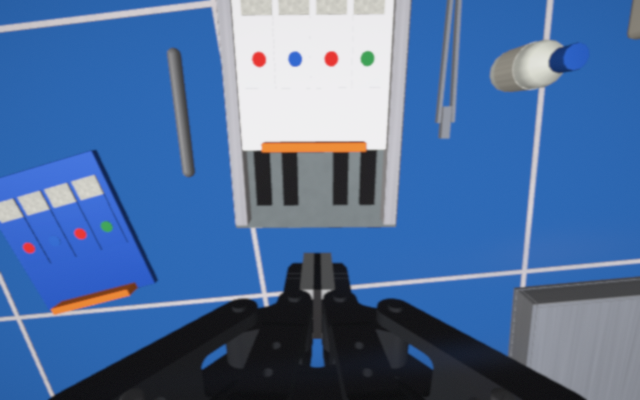

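The closed fingers (wrist column 317) line up with the lip (wrist columns 263-367, row 147). I'll lower them behind it.

>>> play_rows --pt "0 0 0.03 0 0 0 0" --pt "0 0 0.03 0 0 0 0" --pt "0 0 0.03 0 0 0 0" --pt "0 0 0.02 0 0 0 0" --pt "0 0 0.01 0 0 0 0"

```text
t: 3.75
ee_pos: [0.5728, -0.1723, 0.0836]
eef_rot: [-3.139, -0.001, 1.477]
ft_force: [-1.1, 0.3, 0.5]
width: -0.0
```

```bash
python3 - <<'E'
from h import *
s=get_state(); print({k:np.round(s[k],4) for k in ("t","ee_pos","eef_rot","ft_force","width")}, w2d(s["ee_pos"]))
c=cam("wrist","pics/w2.png"); print([onz(c,(314,v),.053).round(4) for v in (140,150)])
c=cam("scene"); cv2.imwrite("pics/s2.png",cv2.resize(c["pixels"][150:300,240:420,::-1],None,fx=4,fy=4))
E
```

```text
{'t': np.float64(3.75), 'ee_pos': array([ 0.5728, -0.1723,  0.0836]), 'eef_rot': array([-3.1394e+00, -7.0000e-04,  1.4770e+00]), 'ft_force': array([-1.0835,  0.2519,  0.5124]), 'width': np.float64(-0.0)} [-0.00059803 -0.22434326  0.08363045]
[array([ 0.5771, -0.1103,  0.053 ]), array([ 0.5767, -0.115 ,  0.053 ])]
```

View pics/w2.png

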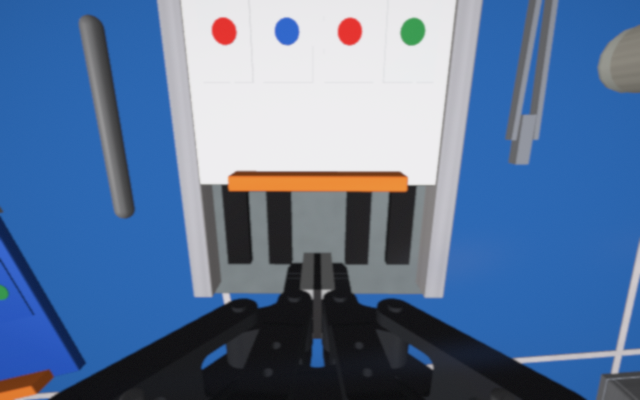

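View pics/s2.png

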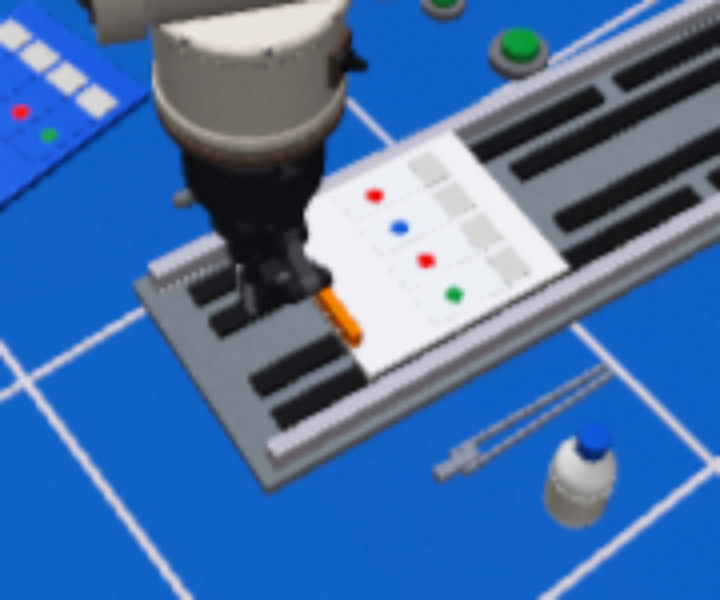

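>>> play_rows --pt "0 0 0.02 0 0 0 0" --pt "0 0 0.013 0 0 0 0" --pt "0.006 0 0 0 0 0 0" --pt "0.006 0 0 0 0 0 0" --pt "0 0 0 0 0 0 0"

```text
t: 4.35
ee_pos: [0.5752, -0.1603, 0.0534]
eef_rot: [3.14, 0.0, 1.477]
ft_force: [-0.4, -0.5, -0.9]
width: -0.0002
```

>>> play_rows --pt "0.004 0 0 0 0 0 0" --pt "0.004 0 0 0 0 0 0" --pt "0.004 0 0 0 0 0 0" --pt "0.004 0 0 0 0 0 0" --pt "0.004 0 0 0 0 0 0"

```text
t: 4.85
ee_pos: [0.5767, -0.1412, 0.0525]
eef_rot: [3.141, 0.001, 1.476]
ft_force: [-0.7, -5.1, 1.0]
width: -0.0002
```

Contact, about 5 N of drag. I'll keep pushing along tool +x and slow down near the notch.

>>> play_rows --pt "0.004 0 0.001 0 0 0 0" --pt "0.006 0 0.001 0 0 0 0" --pt "0.006 0 0 0 0 0 0" --pt "0.006 0 0 0 0 0 0" --pt "0.006 0 0 0 0 0 0"

```text
t: 5.35
ee_pos: [0.5796, -0.1135, 0.0508]
eef_rot: [3.141, 0.001, 1.476]
ft_force: [-0.5, -7.5, 3.9]
width: -0.0002
```

>>> play_rows --pt "0.006 0 0 0 0 0 0" --pt "0.006 0 0 0 0 0 0" --pt "0.006 0 0 0 0 0 0" --pt "0.006 0 0 0 0 0 0" --pt "0.006 0 0 0 0 0 0"

```text
t: 5.85
ee_pos: [0.5824, -0.0836, 0.0508]
eef_rot: [3.141, 0.001, 1.476]
ft_force: [0.0, -7.4, 5.0]
width: -0.0001
```

>>> play_rows --pt "0.006 0 0 0 0 0 0" --pt "0.006 0 0 0 0 0 0" --pt "0.006 0 0 0 0 0 0" --pt "0.006 0 0 0 0 0 0" --pt "0.006 0 0 0 0 0 0"

```text
t: 6.35
ee_pos: [0.5852, -0.0538, 0.0508]
eef_rot: [3.141, 0.001, 1.476]
ft_force: [0.5, -6.9, 5.5]
width: -0.0001
```

```bash
python3 - <<'E'
from h import *
s=get_state(); print({k:np.round(s[k],4) for k in ("t","ee_pos","eef_rot","ft_force","width")}, w2d(s["ee_pos"]))
c=cam("wrist","pics/w3.png")
c=cam("scene"); cv2.imwrite("pics/s3.png",cv2.resize(c["pixels"][120:270,280:480,::-1],None,fx=4,fy=4))
E
```

```text
{'t': np.float64(6.35), 'ee_pos': array([ 0.5852, -0.0538,  0.0508]), 'eef_rot': array([3.1407e+00, 1.1000e-03, 1.4763e+00]), 'ft_force': array([ 0.4501, -6.9473,  5.4823]), 'width': np.float64(-0.0001)} [ 0.00059343 -0.10516018  0.05079924]
```

View pics/s3.png

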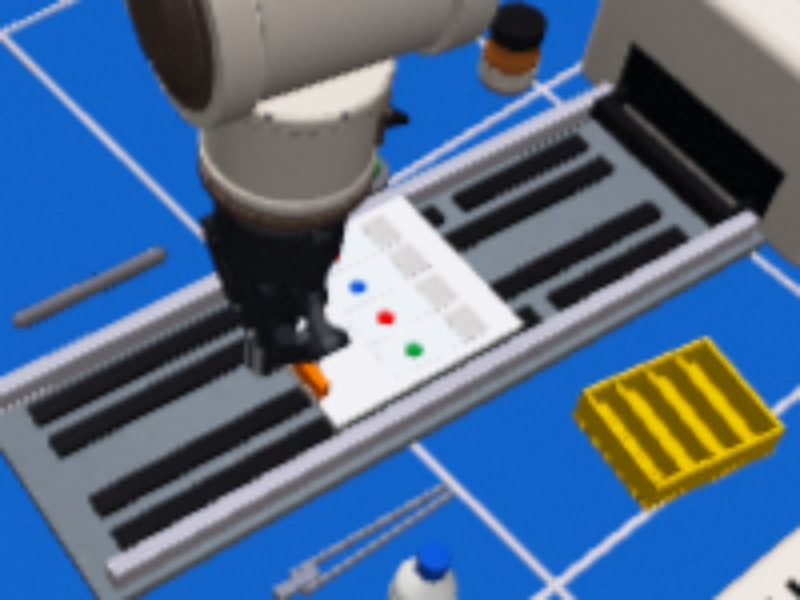

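View pics/w3.png

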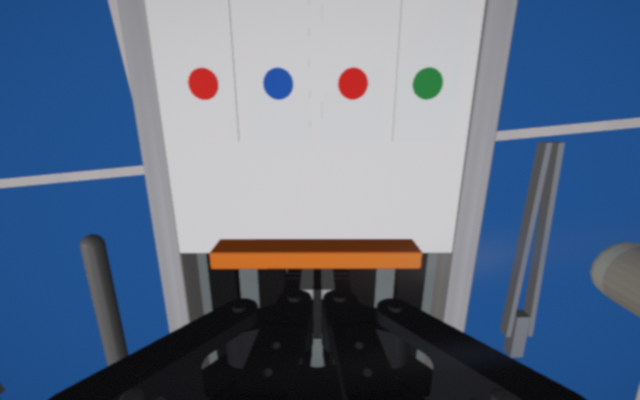

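Board slides smoothly, and the outer-strip gap is still about 55 mm ahead of its foot by my estimate.

>>> play_rows --pt "0.006 0 0 0 0 0 0" --pt "0.006 0 0 0 0 0 0" --pt "0.006 0 0 0 0 0 0" --pt "0.006 0 0 0 0 0 0" --pt "0.006 0 0 0 0 0 0"

```text
t: 6.95
ee_pos: [0.5878, -0.0239, 0.0505]
eef_rot: [3.141, 0.001, 1.476]
ft_force: [-0.4, -6.1, 3.6]
width: -0.0001
```

>>> play_rows --pt "0.003 0 0 0 0 0 0" --pt "0.003 0 0 0 0 0 0" --pt "0.003 0 0 0 0 0 0" --pt "0.003 0 0 0 0 0 0"

```text
t: 7.35
ee_pos: [0.5889, -0.0121, 0.0504]
eef_rot: [3.141, 0.001, 1.476]
ft_force: [-1.0, -6.0, 4.4]
width: 0.0002
```

>>> play_rows --pt "0.002 0 0 0 0 0 0" --pt "0.002 0 0 0 0 0 0" --pt "0.002 0 0 0 0 0 0"

```text
t: 7.65
ee_pos: [0.5895, -0.0061, 0.0504]
eef_rot: [3.141, 0.001, 1.476]
ft_force: [-0.4, -5.4, 3.1]
width: 0.0
```

>>> play_rows --pt "0.002 0 0 0 0 0 0" --pt "0.002 0 0 0 0 0 0" --pt "0.002 0 0 0 0 0 0"

```text
t: 7.95
ee_pos: [0.5899, 0.0002, 0.0502]
eef_rot: [-3.141, 0.0, 1.476]
ft_force: [-0.4, -5.3, 2.2]
width: 0.0
```

>>> play_rows --pt "0.002 0 0 0 0 0 0" --pt "0.002 0 0 0 0 0 0"

```text
t: 8.15
ee_pos: [0.5903, 0.0042, 0.0502]
eef_rot: [-3.141, 0.0, 1.476]
ft_force: [-4.3, -17.4, 1.6]
width: 0.0001
```

A stop at 17 N. I'll back off and check.

>>> play_rows --pt "-0.003 0 0 0 0 0 0" --pt "-0.01 0 0 0 0 0 0" --pt "-0.02 0 0 0 0 0 0" --pt "-0.015 0 -0.01 0 0 0 0" --pt "0 0 -0.03 0 0 0 0"

```text
t: 8.65
ee_pos: [0.5844, -0.0455, 0.0889]
eef_rot: [-3.137, -0.0, 1.475]
ft_force: [-0.8, 0.4, 0.2]
width: -0.0002
```

```bash
python3 - <<'E'
from h import *
s=get_state(); print({k:np.round(s[k],4) for k in ("t","ee_pos","eef_rot","ft_force","width")}, w2d(s["ee_pos"]))
c=cam("wrist","pics/w4.png")
c=cam("scene"); cv2.imwrite("pics/s4.png",cv2.resize(c["pixels"][120:270,280:480,::-1],None,fx=4,fy=4))
c=cam("top"); cv2.imwrite("pics/t4.png",cv2.resize(c["pixels"][140:290,190:390,::-1],None,fx=4,fy=4))
E
```

```text
{'t': np.float64(8.65), 'ee_pos': array([ 0.5844, -0.0455,  0.0889]), 'eef_rot': array([-3.1373e+00, -3.0000e-04,  1.4746e+00]), 'ft_force': array([-0.8377,  0.4261,  0.2491]), 'width': np.float64(-0.0002)} [-0.00099061 -0.09698171  0.08894231]
```

View pics/s4.png

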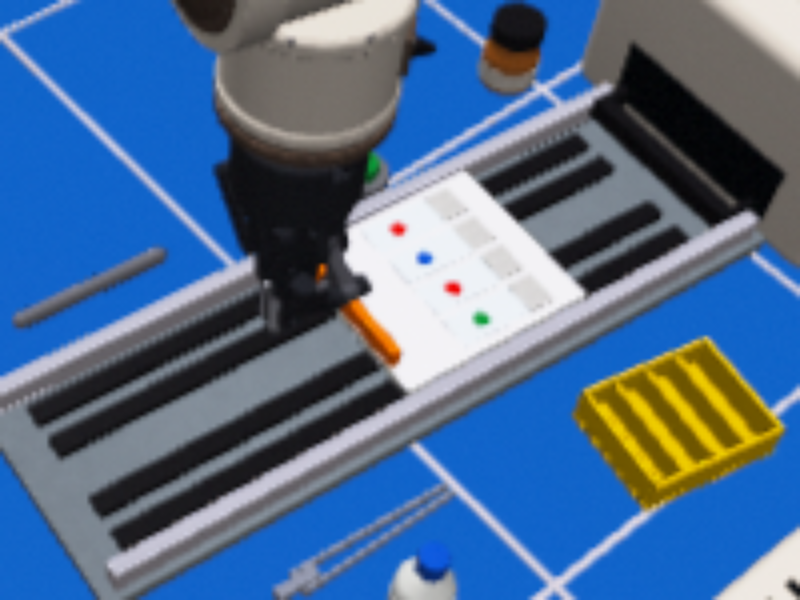

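View pics/w4.png

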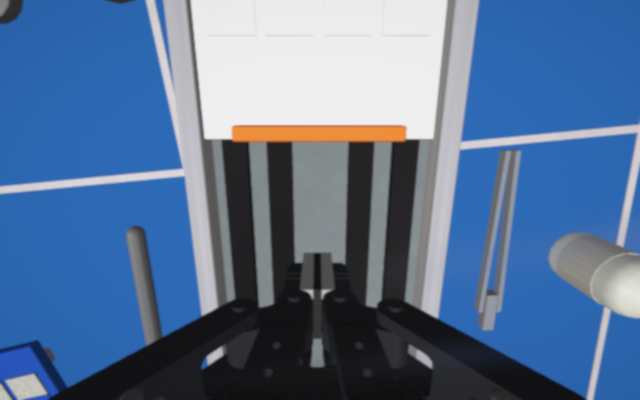

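View pics/t4.png

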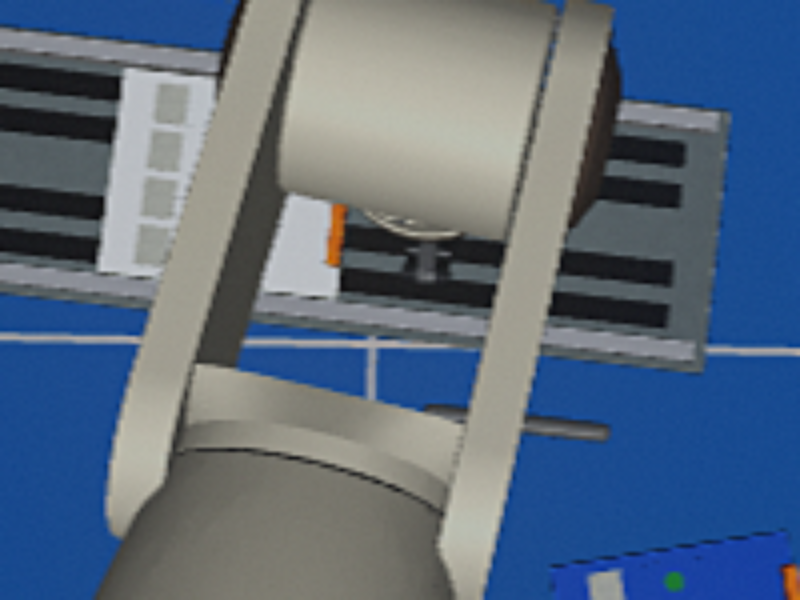

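Is it really down? I'll measure the plate height from the apparent width of the plate in the wrist image, 130 mm in reality. The plate top should read 30 mm if seated and 37 mm if still riding.

```bash
python3 - <<'E'
from h import *
c=cam("wrist"); p=c["pixels"].astype(int)
print("camz",(-np.array(c["R"]).T@np.array(c["t"])).round(4), np.array(c["R"])[2].round(3))
for v in (100,110,118):
    row=p[v]; m=(row.min(1)>205)&(np.ptp(row,axis=1)<15); xs=np.nonzero(m)[0]; xs=xs[(xs>170)&(xs<470)]; print(v,xs.min(),xs.max(),row[180:215:2,0],row[425:460:2,0])
for v,a,b,w in ((118,0,0,.13),):
    pass
h=cv2.cvtColor(c["pixels"],cv2.COLOR_RGB2HSV); m=((h[...,0]>6)&(h[...,0]<20)&(h[...,1]>150)); m[200:]=0
ys,xs=np.nonzero(m); print("lip",xs.min(),xs.max(),ys.min(),ys.max())
for v in range(ys.min(),ys.max()+1,2):
    q=xs[ys==v]; print(v,q.min(),q.max())
for v in (100,118):
  for z in (.030,.037):
    print(v,z,"width if 130mm px:",0.13/np.linalg.norm(onz(c,(320,v),z)-onz(c,(321,v),z)))
for v in (ys.min()+2,ys.max()-2):
  for z in (.046,.053,.022,.029): print("lip",v,z,.09/np.linalg.norm(onz(c,(320,v),z)-onz(c,(321,v),z)))
E
```

```text
camz [0.5932 0.0288 0.217 ] [-0.024 -0.289 -0.957]
100 171 428 [188 188 189 187 187 189 173 117 105 207 238 239 238 238 238 238 238 238] [238 237 202 139 132 135 173 190 191 188 188 188 189 187 188 187 145  61]
110 171 427 [189 189 191 190 189 189 186 149  97 151 232 239 239 239 239 239 239 239] [239 230 161 134 131 153 187 192 190 189 190 190 189 189 190 172  90  46]
118 171 427 [189 189 190 192 190 189 190 172 115 112 213 238 239 239 239 239 239 239] [238 212 143 132 135 172 191 192 189 190 191 192 189 189 187 138  56  45]
lip 229 398 128 143
128 234 393
130 230 397
132 230 397
134 230 397
136 230 397
138 230 397
140 230 397
142 229 398
100 0.03 width if 130mm px: 232.2945513463281
100 0.037 width if 130mm px: 241.32857245631098
118 0.03 width if 130mm px: 228.67108679343445
118 0.037 width if 130mm px: 237.5641900253778
lip 130 0.046 171.29519096569936
lip 130 0.053 178.6068767474272
lip 130 0.022 150.21196462173273
lip 130 0.029 155.80516728815186
lip 141 0.046 169.61873552875826
lip 141 0.053 176.85886229411443
lip 141 0.022 148.74184941675625
lip 141 0.029 154.2803117546744
```

The wrist image gives a plate width of 228 px at row 118 and 231 px at row 100. Seated predicts 228.7 and 232.3, riding 237.6 and 241.3, so the board is down and level. Next I'll move above the large key.

```bash
python3 - <<'E'
from h import *
print(w2d([.485,.122,0]))
s=get_state(); p=s["ee_pos"]
plan([p[0]-.003,p[1],.14],1.477,2)
plan([.485,.122,.14],1.477,8,p0=[p[0]-.003,p[1],.14])
E
```

```text
[-0.11568076  0.0604087   0.        ]
[[-0.0001, -0.0015, -0.0243, 0.0, 0.0, -0.0, 0], [-0.0002, -0.0014, -0.0243, 0.1, 0.0, -0.1, 0]]
end [ 0.5832 -0.0442  0.14  ] [-3.1416e+00  1.0000e-04  1.4776e+00]
[[0.02, -0.014, -0.0, 0.0, 0.0, -0.0, 0], [0.019, -0.014, -0.0, 0.0, 0.0, -0.0, 0], [0.02, -0.014, -0.0, 0.0, 0.0, -0.0, 0], [0.019, -0.014, -0.0, 0.0, 0.0, -0.0, 0], [0.02, -0.014, -0.0, 0.0, 0.0, -0.0, 0]]
[[0.019, -0.014, -0.0, 0.0, 0.0, -0.0, 0], [0.02, -0.015, -0.0, 0.0, 0.0, -0.0, 0], [0.019, -0.014, -0.0, 0.1, 0.0, -0.1, 0]]
end [0.4855 0.1219 0.1398] [-3.1416e+00  1.0000e-04  1.4776e+00]
```

>>> play_rows --pt "0 0 -0.025 0 0 0 0" --pt "0 0 -0.025 0 0 0 0"

```text
t: 9.05
ee_pos: [0.5851, -0.0435, 0.1398]
eef_rot: [-3.139, -0.0, 1.476]
ft_force: [0.8, -0.4, 0.3]
width: -0.0001
```

>>> play_rows --pt "0.018 -0.02 0 0 0 0 0" --pt "0.018 -0.02 0 0 0 0 0" --pt "0.018 -0.02 0 0 0 0 0" --pt "0.018 -0.03 0 0 0 0 0" --pt "0.018 -0.024 0 0 0 0 0"

```text
t: 9.55
ee_pos: [0.4792, 0.0575, 0.1396]
eef_rot: [-3.14, -0.0, 1.476]
ft_force: [1.0, 0.4, 0.6]
width: 0.0001
```

```bash
python3 - <<'E'
from meas import *
s=get_state(); print({k:np.round(s[k],4) for k in ("t","ee_pos","eef_rot","ft_force","width")}, w2d(s["ee_pos"]))
c=cam("wrist","pics/w5.png")
P=blob(c,"g",(0,0,640,260)); print(len(P))
n,l,st,ce=cv2.connectedComponentsWithStats(cv2.inRange(cv2.cvtColor(c["pixels"],cv2.COLOR_RGB2HSV),(45,120,50),(80,255,255)))
for i in range(1,n):
    if st[i][4]>80: print(st[i],ce[i].round(1),[onz(c,ce[i],z).round(4).tolist() for z in (.015,.02,.025,.03)])
E
```

```text
{'t': np.float64(9.55), 'ee_pos': array([0.4792, 0.0575, 0.1396]), 'eef_rot': array([-3.1401, -0.    ,  1.4764]), 'ft_force': array([0.9842, 0.4025, 0.6276]), 'width': np.float64(0.0001)} [-0.11543547 -0.00437766  0.13955034]
1664
[300 108  34  37 988] [316.3 125.9] [[0.4846, 0.123, 0.015], [0.4847, 0.1231, 0.02], [0.4847, 0.1233, 0.025], [0.4847, 0.1234, 0.03]]
[210 134  26  26 531] [222.4 146.5] [[0.4106, 0.1144, 0.015], [0.4121, 0.1147, 0.02], [0.4137, 0.115, 0.025], [0.4152, 0.1154, 0.03]]
[530 152  14  14 150] [536.7 158.8] [[0.6543, 0.082, 0.015], [0.6509, 0.083, 0.02], [0.6475, 0.0839, 0.025], [0.6442, 0.0849, 0.03]]
```

View pics/w5.png

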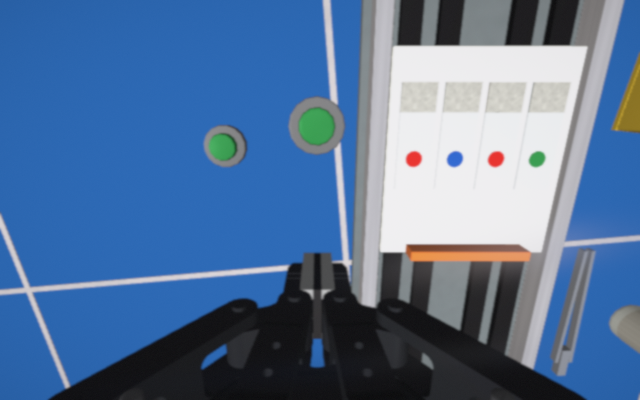

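The larger key is at wrist (316,126) and the smaller one at (222,147). The larger measures about 28 mm across, at (0.485, 0.123). Moving over it.

>>> play_rows --pt "0.022 -0.001 0 0 0 0 0" --pt "0.022 0 0 0 0 0 0" --pt "0.022 0 0 0 0 0 0" --pt "0 0 0.03 0 0 0 0" --pt "0 0 0.03 0 0 0 0"

```text
t: 10.1
ee_pos: [0.4861, 0.1232, 0.0795]
eef_rot: [3.141, -0.0, 1.478]
ft_force: [0.1, -0.1, -0.8]
width: 0.0002
```

>>> play_rows --pt "0 0 0.02 0 0 0 0" --pt "0 0 0.004 0 0 0 0" --pt "0 0 0 0 0 0 0"

```text
t: 10.4
ee_pos: [0.4858, 0.1225, 0.056]
eef_rot: [-3.14, 0.0, 1.476]
ft_force: [-0.7, -0.4, 1.1]
width: -0.0002
```

```bash
python3 - <<'E'
from h import *
s=get_state(); print({k:np.round(s[k],4) for k in ("t","ee_pos","eef_rot","ft_force","width")})
c=cam("scene"); cv2.imwrite("pics/s6.png",cv2.resize(c["pixels"][90:240,300:500,::-1],None,fx=4,fy=4))
E
```

```text
{'t': np.float64(10.4), 'ee_pos': array([0.4858, 0.1225, 0.056 ]), 'eef_rot': array([-3.1402e+00,  3.0000e-04,  1.4764e+00]), 'ft_force': array([-0.73  , -0.3888,  1.1057]), 'width': np.float64(-0.0002)}
```

View pics/s6.png

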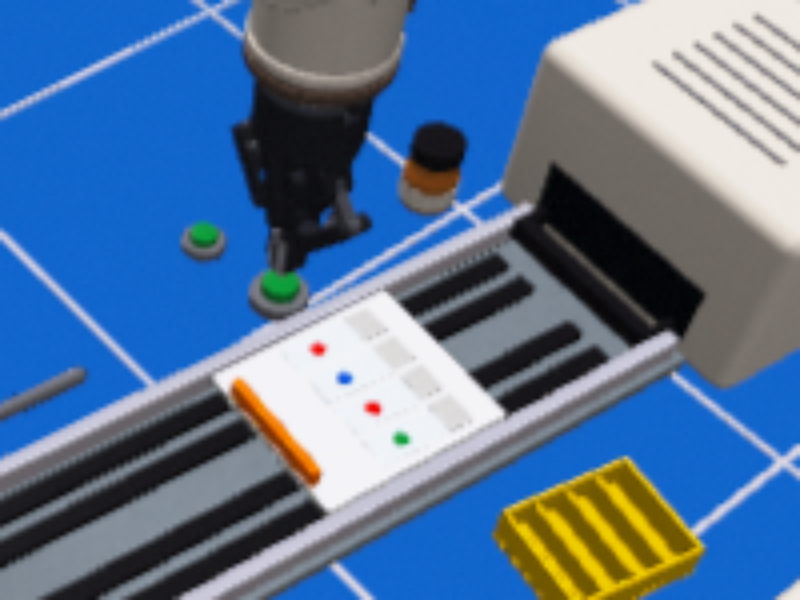

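The tip is centred over the key, and the board is visibly sunk in the rails. Pressing in small steps, watching the force.

>>> play_rows --pt "0 0 0.006 0 0 0 0" --pt "0 0 0.006 0 0 0 0" --pt "0 0 0 0 0 0 0"

```text
t: 10.75
ee_pos: [0.4858, 0.1225, 0.0438]
eef_rot: [-3.141, 0.0, 1.476]
ft_force: [0.2, 0.4, -0.8]
width: -0.0001
```

>>> play_rows --pt "0 0 0.003 0 0 0 0" --pt "0 0 0 0 0 0 0"

```text
t: 10.95
ee_pos: [0.4861, 0.1226, 0.0412]
eef_rot: [3.142, 0.0, 1.476]
ft_force: [-0.3, 0.4, 1.7]
width: -0.0
```

>>> play_rows --pt "0 0 0.002 0 0 0 0" --pt "0 0 0 0 0 0 0"

```text
t: 11.15
ee_pos: [0.4862, 0.1226, 0.0393]
eef_rot: [3.141, 0.0, 1.476]
ft_force: [0.1, 0.8, 2.2]
width: -0.0001
```

Spring contact. Continuing in 1 mm steps.

>>> play_rows --pt "0 0 0.001 0 0 0 0" --pt "0 0 0.001 0 0 0 0"

```text
t: 11.35
ee_pos: [0.4862, 0.1226, 0.0374]
eef_rot: [3.141, 0.0, 1.476]
ft_force: [-0.0, -0.8, 2.8]
width: -0.0
```

>>> play_rows --pt "0 0 0.001 0 0 0 0" --pt "0 0 0.001 0 0 0 0"

```text
t: 11.55
ee_pos: [0.4862, 0.1226, 0.0353]
eef_rot: [3.141, 0.0, 1.476]
ft_force: [1.1, -0.2, 4.6]
width: -0.0002
```

>>> play_rows --pt "0 0 0.001 0 0 0 0" --pt "0 0 0 0 0 0 0"

```text
t: 11.75
ee_pos: [0.4863, 0.1226, 0.0349]
eef_rot: [3.141, 0.0, 1.476]
ft_force: [-4.6, -0.1, 14.4]
width: 0.0001
```

It bottomed out: force jumped to 14 N after about 6 mm of travel. Holding for a moment, then moving clear.

>>> play_rows --pt "0 0 0 0 0 0 0" --pt "0 0 -0.01 0 0 0 0" --pt "0 0 -0.03 0 0 0 0" --pt "0 0 -0.04 0 0 0 0" --pt "0 0 -0.04 0 0 0 0"

```text
t: 12.25
ee_pos: [0.4855, 0.1226, 0.1555]
eef_rot: [-3.14, 0.0, 1.476]
ft_force: [1.1, 0.5, -0.2]
width: 0.0001
```

>>> play_rows --pt "-0.04 0 -0.02 0 0 0 0" --pt "-0.04 0 -0.02 0 0 0 0" --pt "0 0 0 0 0 0 0" --pt "0 0 0 0 0 0 0"

```text
t: 12.65
ee_pos: [0.4785, 0.0424, 0.1946]
eef_rot: [3.141, -0.0, 1.475]
ft_force: [0.1, 1.4, 0.2]
width: 0.0
```

```bash
python3 - <<'E'
from h import *
s=get_state(); print({k:np.round(s[k],4) for k in ("t","ee_pos","eef_rot","ft_force","width")})
c=cam("scene","pics/s7.png"); c=cam("wrist","pics/w7.png")
i=c["pixels"].astype(int)
E
```

```text
{'t': np.float64(12.65), 'ee_pos': array([0.4785, 0.0424, 0.1946]), 'eef_rot': array([ 3.1411e+00, -1.0000e-04,  1.4745e+00]), 'ft_force': array([0.0563, 1.3679, 0.2037]), 'width': np.float64(0.0)}
```

View pics/s7.png

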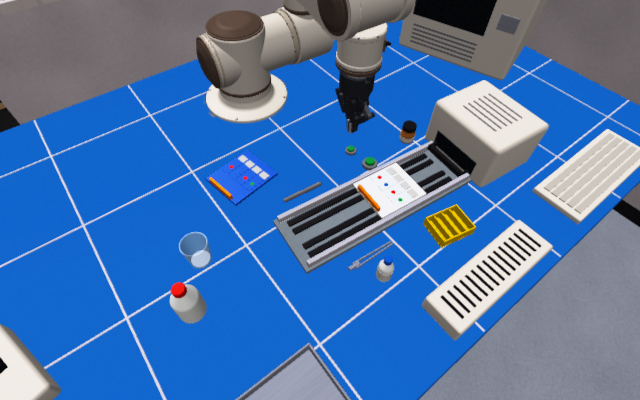

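View pics/w7.png

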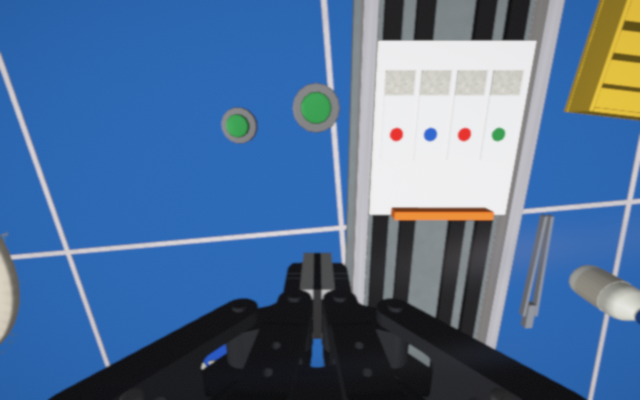

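The scene picture shows the board flat between the rails at (390,190), the key up at (370,161), and every bystander at its starting pixels. The arm is clear. Handing in.

```bash
python3 -c "
from plant import hand_in; print(hand_in())"
```

```text
the job is handed in; nothing more can be done
None
```

I pushed the white board by its orange lip until it dropped into the notch, then pressed the larger green key to the bottom, moved clear and handed in at about 12.8 s. No verdict is reported.

- **Board:** It slid with 5–7 N of drag and came to a firm stop at about 17 N, near dock y = 36–40 mm. Its width in the wrist picture puts the plate top at about 30 mm, as expected when seated (37 mm if still riding). Two image rows gave the same height, so it lies level. I took this measurement before pressing the key.
- **Key:** I felt the spring, then a hard stop at 14 N after about 6 mm of travel. The last pictures look as if it has sprung back up, but I did not measure that.
- **Last look:** The board sits between the rails, the bystanders stand where they started, and the arm is about 18 cm above the table touching nothing.

No check failed. The tool read 2–5 N of upward force while pushing, probably friction on the lip after I lowered the tool 2 mm in contact.

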